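Latch a plaque into the curing unit

ROBOT

A 6-joint arm with a two-finger parallel gripper is mounted at the origin on the work surface. World frame = base frame: x ahead of the robot, y to its left, z up, the work surface at z = 0. Lengths are in m, angles in rad, forces in N, time in s.
With the tool pointing down it reaches from about 0.325 to 0.85 m from the base axis. Payload 4.4 kg.
Tool frame: the origin (TCP) lies where the fingers leave the gripper's body, on its centre line; the fingertips stand 97 mm ahead of it and the grasp point (between the pads) lies 78 mm ahead of it; z points along the fingers, x is the direction in which the jaws open and shut, and the axes are right-handed (so a half turn about z gives the same grasp; the last joint's range is limited). The gripper opens to 94 mm and grips with 3 to 60 N. Pads are 16 mm wide; open, the fingers measure 119 mm over their backs; the gripper's body (75 mm by 177 mm) begins 78 mm behind the grasp point.
Start: joints at [-1.252, 0.207, 1.542, -0, 1.393, -0.15], TCP at [0.26, -0.513, 0.303] pointing down, gripper open.
Joint ranges: [-2.73, 2.73], [-0.86, 2.22], [0.23, 2.46], [-1.11, 4.25], [0.08, 2.63], [-2.82, 2.82]. Speed limits (rad/s): [2.79, 2.79, 3.14, 3.14, 3.14, 3.14].

INTERFACE

Orientations are given as a unit quaternion [x, y, z, w].
In Python, from cell import read_state, capture, get_calibration, hand_in, recognise gives the robot as it stands.
- The arm moves only by the tool move_arm, never from a script. Its argument "motion" is a list that holds one entry, the list of rows, each a list of 7 numbers: the shift along the tool's x, y, z each as a share of 0.2 m, from -1 to 1, then the turn, a rotation vector about the tool's x, y, z each as a share of 90 degrees, from -1 to 1, then the opening, from 0 (shut) to 1 (fully open). In form: [[[tx, ty, tz, ax, ay, az, fingers], ...]]. A call has 1 to 5 rows; each row is the pose to reach, as a shift and turn from the pose commanded when the call began, along the tool's axes at that moment; what a row does not reach only later rows make up. A row lasts 1/8 s, in which the tool goes at most 62.5 mm and 10.7 degrees, less where a joint would pass 70% of its speed; a pose out of reach is approached as far as the arm can. A call with a number of a shift or a turn outside -1 to 1 is refused whole. A call with a gripper value outside its range is refused whole. The fingers move at their own pace and stop on an object; "newtons" is the grip in N (left out, the last holds). Time passes only in rows, so rows that repeat a pose let the fingers close. It gives the time, the measured TCP pose, the force and the opening at its end, in the units of the state.
- read_state(): the state, without advancing time (a new reading comes with each control period).
- capture(name): name is "side" or "top" or "wrist"; returns (picture, depth): 400x640x3 uint8, red, green, blue; 400x640 float32, m along the optical axis (not along the pixel's ray), 0 where there is no reading.
- get_calibration(name): a dict with "camera_matrix" (3x3 intrinsics, pixels), "T" (4x4, takes a point from camera to world coordinates); the wrist camera has in their place "mount" (4x4, takes a point from camera to tool coordinates, whose origin is the TCP and whose axes are the tool frame's). Camera axes: x right, y up, looking along -z (the intrinsics and any distortion apply to the point x, -y, -z); pixel columns grow to the right and rows downward; lengths in m; the calibration is good to about 2 mm. The wrist camera is an equidistant fisheye: a pixel r from the principal point sees the ray r / f radians off the axis. A picture is of the moment at which its call begins: read the wrist's pose just before it. get_calibration takes no time and is no camera call.
- hand_in(): hands the job in, once; it reports no verdict.
Trained networks look in the newest picture that a camera, given by its name, has taken for a name from the list of things; names that differ only in an ending like _2 or _b are one class to them, and where a whole thing is asked for, a point or a joint stands for the part that bears it (a point fixed in the world has none). Each returns a list of dicts, best first, with "conf" (0 to 1); they miss things now and then, are a little off and sometimes report something else, mostly with a low value. They report only what shows in the picture. A call takes as long as a camera call. They do not tell look-alikes from the thing itself.
- recognise(camera, name): "position" ([row, column] in pixels, amid what is visible of it).
The state is a dict: "time_s": time; "joints": joint angles; "qvel": joint speeds; "joint_torque": joint torques, N m; "tool_pos": TCP position; "tcp_rot": TCP orientation; "contact_force": force on the tool from outside, world axes, zero at the start; "wrist_torque": the same for the moment, N m; "opening": finger opening in m.
Only numpy, scipy, OpenCV 4.12 (cv2) and the standard library are available. Lean on these libraries where they do the work, as an engineer would, in place of code of your own. Each camera call takes 0.05 s, during which the arm holds its last target.

TASK

Lay the copper plaque flat in the nest of the curing unit's pulled-out tray and let go of it. Then press the orange front plate gently but firmly until the push-push catch takes the tray (never pushing or pulling the tray with more than about 20 N), let go, and check that the tray stays in; if it slides back out, press it in again. Leave the grey plaques and everything else on the bench undisturbed.

Things in the scene. Friction and masses are not known exactly. Their poses are not given: they have to be found in the camera images.
- copper_plaque_center (a point): Centre (half-way up) of the copper-coloured plaque, a flat metal plate 80 x 50 x 6 mm, about 0.16 kg, face up. x runs along the 80 mm side, y along the 50 mm side, z up. It starts on one of the three places of the drying rack.
- rack: Wooden drying rack: two rails 18 mm high and 12 mm wide along its y, with a 42 mm free gap between them under the middle of the plaques (bare bench below), so that fingers can close on the 50 mm width and reach below the underside. Origin on the bench, at the middle. Plaques lie across the rails, centres 105 mm apart.
- grey_plaque_a_center (a point): Centre of a grey plaque of the same size on another place of the rack. Leave it there.
- grey_plaque_b_center (a point): Centre of the other grey plaque on the rack. Leave it there.
- nest (a point): Middle of the nest on the tray, 28 mm above the bench, where the plaque's underside rests (two black ribs 8 mm above the tray's floor). x points into the unit, y across, z up. The plaque lies with its 80 mm side along x between black stops 6 mm above the ribs, with 2.5 mm play on each side; its long sides are free for fingers over the middle 56 mm; floor 110 mm wide. Moves with the tray.
- unit: White and grey curing unit, fixed to the bench. Origin on the bench below the tray's front face when fully out; x points into the unit, the way the tray slides in. Its hood, 150 mm wide and 70 mm high, begins at x = 125 mm; from x = 230 mm the lamp housing is 125 mm high.
- push_face (a point): Middle of the outer face of the tray's orange front plate, 35 mm above the bench, 65 mm in front of the nest's middle. The plate is 120 mm wide, 8 mm thick, from 12 to 50 mm above the bench. x points into the unit: press along it. Moves with the tray; when latched it is 20 to 50 mm in front of the hood.
- tray (a joint): How far in the tray is (m), 0 fully out. A spring pushes it out with 4 N, 7 N when in; damping 25 N per m/s. Press to the firm stop (sharp rise of force), anywhere from 0.090 to 0.115, unknown; the catch takes about 2 mm before it. Let go, it comes back about 12 mm and rests at 0.077 to 0.103; not caught, it slides out to 0. Pressing a latched tray to the stop releases it.
- copper_plaque: The copper plaque itself, origin under its centre, 3 mm below the point above.
- stack: Stack of grey plaques, 80 x 50 x 30 mm, origin at the middle of its underside. Leave alone.
- lacquer_jar: Jar of lacquer with a yellow lid, 64 mm across, 75 mm high, origin at the middle of its underside. Leave alone.
- brush: Brush with a yellow handle, 190 mm long, lying on the bench, x along its length. Leave alone.
- bowl: Clear plastic bowl, 130 mm across, 50 mm high, origin at the middle of its underside. Leave alone.
- mug: Blue mug, 80 mm across, 90 mm high, origin at the middle of its underside. Leave alone.
Not all that is in view belongs to the job. What is meant by the copper_plaque is not purple, and is the smaller of those in its own colour.

How it is judged:
By the outcome, as a careful person would: the job done as asked, in the order asked, and still so for the second after the job is handed in, with the robot touching nothing.
It also fails if it takes over 61 s, if anything falls off the work surface, if the arm or the gripper's body presses on something with over 40 N, if the wrist force passes 120 N, or if a joint passes its speed limit or range.

## Working session

There is one attempt and no reset: what is moved stays moved. The work goes in short steps, Python scripts to look and compute and a tool call to move; the robot and the scene stay as the last step left them, time stands still between calls to the robot, and variables do not carry over. Pictures are saved under pics/ and viewed, and the job is handed in when it is done.

Besides the shell and the picture viewer there is one more tool, called after ">>>" as name(argument=value, ...) on one line, values as JSON. move_arm: Moves the arm, as the interface text tells. Shift numbers are shares of 0.2 m and turn numbers shares of 90 degrees, none past 1 either way. Its arguments: {"type":"object","properties":{"motion":{"type":"array","items":{"type":"array","items":{"type":"array","items":{"type":"number"}}}},"newtons":{"type":"number"}},"required":["motion"]}

```bash
mkdir -p pics; ls
python3 - <<'E'
from cell import *
import cv2,numpy as np
for n in ["top","side","wrist"]:
    s=read_state()
    p,d=capture(n); cv2.imwrite(f"pics/{n}0.png",p[:,:,::-1]); np.savez(f"{n}0.npz",p=p,d=d)
    c=get_calibration(n); print(n,{k:np.round(v,4).tolist() if not isinstance(v,str) else v for k,v in c.items()})
    if n!="wrist":
        for k in ["copper_plaque","rack","nest","unit","push_face","grey_plaque_a_center"]:
            print(k,[(np.round(r["position"],0).tolist(),round(r["conf"],2)) for r in recognise(n,k)])
print(read_state())
E
```

```text
pics
top {'camera_matrix': [[368.1069, 0.0, 318.7879], [0.0, 368.1069, 204.5553], [0.0, 0.0, 1.0]], 'T': [[0.0071, 0.9927, -0.12, 0.3956], [-0.9998, 0.0046, -0.0211, 0.0125], [-0.0204, 0.1201, 0.9926, 1.3136], [0.0, 0.0, 0.0, 1.0]]}
copper_plaque [([201.0, 462.0], 0.86), ([255.0, 450.0], 0.8), ([223.0, 425.0], 0.75)]
rack [([229.0, 408.0], 0.93)]
nest [([210.0, 270.0], 0.91)]
unit [([177.0, 267.0], 0.7), ([227.0, 363.0], 0.36)]
push_face [([211.0, 270.0], 0.92)]
grey_plaque_a_center [([225.0, 394.0], 0.9)]
side {'camera_matrix': [[490.3847, 0.0, 322.2453], [0.0, 490.3847, 196.181], [0.0, 0.0, 1.0]], 'T': [[-0.7143, 0.4091, -0.5678, -0.3736], [-0.6997, -0.4333, 0.5681, 0.9197], [-0.0136, 0.803, 0.5958, 1.002], [0.0, 0.0, 0.0, 1.0]]}
copper_plaque [([168.0, 391.0], 0.63), ([169.0, 445.0], 0.53)]
rack [([188.0, 365.0], 0.68)]
nest [([232.0, 276.0], 0.83)]
unit [([216.0, 244.0], 0.83), ([192.0, 367.0], 0.45)]
push_face [([231.0, 276.0], 0.71)]
grey_plaque_a_center [([180.0, 380.0], 0.51)]
wrist {'camera_matrix': [[309.7069, 0.0, 315.0924], [0.0, 309.7069, 197.7616], [0.0, 0.0, 1.0]], 'mount': [[1.0, 0.0015, 0.0013, 0.0008], [0.0018, -0.9637, -0.2671, -0.0797], [0.0008, 0.2671, -0.9637, -0.0831], [0.0, 0.0, 0.0, 1.0]]}
{'time_s': 0.75, 'joints': array([-1.25250106e+00,  2.06550019e-01,  1.54146737e+00,  1.42467368e-05,
        1.39352384e+00, -1.50477946e-01]), 'qvel': array([ 0.00054855, -0.00042428,  0.00043991, -0.00242671,  0.00064375,
        0.00055697]), 'joint_torque': array([ 4.35936372e-04, -3.70797801e+01, -2.81726950e+01,  7.00105727e-02,
        2.73454702e-02, -1.17447044e-05]), 'tool_pos': array([ 0.25978799, -0.51297828,  0.30269059]), 'tcp_rot': array([ 8.51994699e-01, -5.23550410e-01,  2.41660485e-05,  1.12372674e-05]), 'contact_force': array([0.18876316, 0.11286647, 0.83719919]), 'wrist_torque': array([-0.01674999, -0.02690136,  0.01360825]), 'opening': 0.09429285106824586}
```

Run:
```python
import cv2
a=cv2.imread("pics/top0.png")
cv2.imwrite("pics/top0c.png",cv2.resize(a[130:290,220:500],None,fx=2.8,fy=2.8,interpolation=cv2.INTER_CUBIC))
```

```text
(no output)
```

View pics/top0.png

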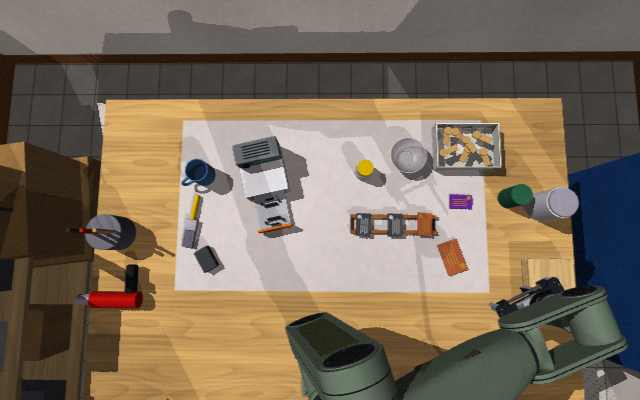

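View pics/side0.png

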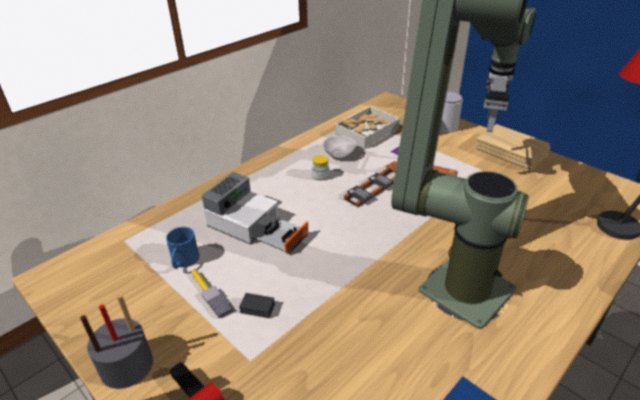

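View pics/top0c.png

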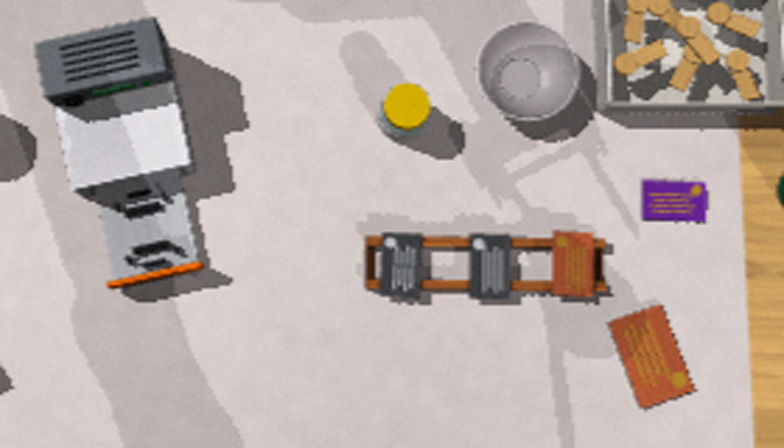

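Candidates for the copper plaque in the top picture are the purple card at (201,462), the larger orange-copper plate on the bench at (255,450), and the smaller copper plate on the rack at (223,425). The rack one fits: it is copper-coloured, the smaller of the two, and on a rack place. Next I'll measure it.

```bash
cat > h.py <<'E'
import numpy as np,cv2
from cell import *
from scipy.spatial.transform import Rotation as R
def ray(name,r,c,st=None):
    k=get_calibration(name);K=k["camera_matrix"];u=(c-K[0,2])/K[0,0];v=(r-K[1,2])/K[1,1]
    if name=="wrist":
        th=np.hypot(u,v);s=np.sin(th)/th if th>1e-9 else 1
        d=np.array([u*s,-v*s,-np.cos(th)])
        T=np.eye(4);T[:3,:3]=R.from_quat(st["tcp_rot"]).as_matrix();T[:3,3]=st["tool_pos"];T=T@k["mount"]
    else:
        d=np.array([u,-v,-1.]);T=k["T"]
    return T[:3,3],T[:3,:3]@d
def onz(name,r,c,z,st=None):
    o,d=ray(name,r,c,st);return o+d*(z-o[2])/d[2]
def project(name,P,st):
    k=get_calibration(name);K=k["camera_matrix"]
    if name=="wrist":
        T=np.eye(4);T[:3,:3]=R.from_quat(st["tcp_rot"]).as_matrix();T[:3,3]=st["tool_pos"];T=T@k["mount"]
    else: T=k["T"]
    p=np.linalg.inv(T)@np.r_[P,1]; x,y,z=p[0],-p[1],-p[2]
    if name=="wrist":
        th=np.arctan2(np.hypot(x,y),z);s=th/np.hypot(x,y)
        return K[1,2]+K[1,1]*y*s,K[0,2]+K[0,0]*x*s
    return K[1,2]+K[1,1]*y/z,K[0,2]+K[0,0]*x/z
def rectmask(name,m,z,st=None):
    cs,_=cv2.findContours(m.astype(np.uint8),cv2.RETR_EXTERNAL,cv2.CHAIN_APPROX_NONE)
    c=max(cs,key=cv2.contourArea)[:,0]
    P=np.array([onz(name,q[1],q[0],z,st)[:2] for q in c],np.float32)
    return cv2.minAreaRect(P*1000), P
def goal(tcp,Rg,st=None):
    """row numbers from present measured pose to goal"""
    st=st or read_state()
    R0=R.from_quat(st["tcp_rot"])
    t=R0.inv().apply(np.array(tcp)-st["tool_pos"])/0.2
    w=(R0.inv()*R.from_matrix(Rg)).as_rotvec()/(np.pi/2)
    return np.round(t,4),np.round(w,4)
def down(yaw):  # tool x direction at yaw in world, z down
    x=np.array([np.cos(yaw),np.sin(yaw),0]);z=np.array([0,0,-1.]);return np.c_[x,np.cross(z,x),z]
E
python3 - <<'E'
from h import *
f=np.load("top0.npz");p=f["p"];d=f["d"]
for n,(r0,r1,c0,c1) in dict(cop=(208,240,412,436),big=(235,280,436,470)).items():
    q=cv2.cvtColor(p,cv2.COLOR_RGB2HSV); print(n,q[(r0+r1)//2,(c0+c1)//2])
for n,z,r,c in [("cop",.024,224,425.5),("ga",.024,225,397),("gb",.024,225,364),("big",.003,257,453),("nest",.028,217,272),("plateL",.05,231,259),("plateR",.05,225.5,292),("hoodL",.07,199,247),("hoodR",.07,191,287),("housingL",.125,145,235), ("jar",.075,167,365)]:
    print(n,np.round(onz("top",r,c,z),3),d[int(r),int(c)])
    o,dd=ray("top",r,c); print("   depthpt",np.round(o+dd*d[int(r),int(c)],3))
E
```

```text
cop [ 15 186 155]
big [ 15 185 174]
cop [ 0.485 -0.333  0.024] 1.2809467
   depthpt [ 0.485 -0.332  0.026]
ga [ 0.481 -0.234  0.024] 1.2871133
   depthpt [ 0.481 -0.234  0.022]
gb [ 0.48  -0.119  0.024] 1.2880398
   depthpt [ 0.48  -0.119  0.023]
big [ 0.371 -0.431  0.003] 1.28129
   depthpt [ 0.371 -0.428  0.01 ]
nest [0.506 0.204 0.028] 1.2943015
   depthpt [0.506 0.204 0.027]
plateL [0.456 0.244 0.05 ] 1.2674906
   depthpt [0.456 0.245 0.049]
plateR [0.475 0.131 0.05 ] 1.2954749
   depthpt [0.477 0.134 0.021]
hoodL [0.564 0.285 0.07 ] 1.3296351
   depthpt [0.573 0.3   0.002]
hoodR [0.592 0.148 0.07 ] 1.3191242
   depthpt [0.601 0.154 0.012]
housingL [0.738 0.319 0.125] 1.2277867
   depthpt [0.738 0.319 0.124]
jar [ 0.676 -0.118  0.075] 1.2641188
   depthpt [ 0.676 -0.119  0.071]
```

View pics/wrist0.png

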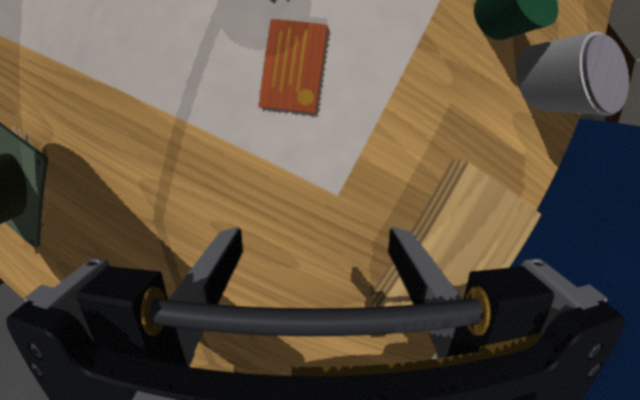

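Run:
```python
from h import *
print(goal([.485,-.335,.25],down(-np.pi/2)))
```

```text
(array([-0.2852, -1.4066,  0.2634]), array([-0.    , -0.    ,  0.2984]))
```

>>> move_arm(motion=[[[-0.2, -0.98, 0.18, 0, 0, 0.298, 0.85], [-0.2, -0.98, 0.18, 0, 0, 0.298, 0.85], [-0.2, -0.98, 0.18, 0, 0, 0.298, 0.85], [-0.2, -0.98, 0.18, 0, 0, 0.298, 0.85], [-0.2, -0.98, 0.18, 0, 0, 0.298, 0.85]]], newtons=25)

```text
time_s: 1.38
tool_pos: [0.4175, -0.3874, 0.2662]
tcp_rot: [0.709, -0.706, -0.001, 0.0]
contact_force: [-0.4, -0.4, -0.1]
opening: 0.0798
```

Run:
```python
from h import *
print(read_state()["tool_pos"]);print(goal([.485,-.335,.25],down(-np.pi/2)))
```

```text
[ 0.41749357 -0.38739394  0.26618588]
(array([-0.2605, -0.3387,  0.0809]), array([0.0005, 0.0005, 0.0026]))
```

>>> move_arm(motion=[[[-0.26, -0.34, 0.08, 0, 0, 0, 0.85], [-0.26, -0.34, 0.08, 0, 0, 0, 0.85], [-0.26, -0.34, 0.08, 0, 0, 0, 0.85], [-0.26, -0.34, 0.08, 0, 0, 0, 0.85]]])

```text
time_s: 1.88
tool_pos: [0.4835, -0.3382, 0.2511]
tcp_rot: [-0.707, 0.707, -0.0, -0.0]
contact_force: [-0.4, 0.3, -0.5]
opening: 0.0799
```

Run:
```python
from h import *
st=read_state();print(st["tool_pos"],st["tcp_rot"])
p,d=capture("wrist");cv2.imwrite("pics/w1.png",p[:,:,::-1]);np.savez("w1.npz",p=p,d=d,pos=st["tool_pos"],rot=st["tcp_rot"])
print(recognise("wrist","copper_plaque"))
print(project("wrist",np.array([.485,-.335,.024]),st))
```

```text
[ 0.48354212 -0.33815217  0.25108099] [-7.06845858e-01  7.07367390e-01 -3.14792223e-04 -4.57823142e-04]
[{'position': [114.1, 423.6], 'conf': 0.94}, {'position': [271.3, 373.3], 'conf': 0.7}]
(np.float64(190.48740980503263), np.float64(312.374096006172))
```

View pics/w1.png

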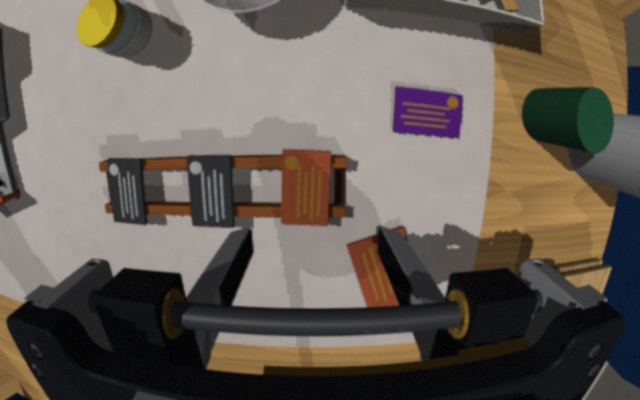

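Run:
```python
from h import *
f=np.load("w1.npz");p=f["p"];st=dict(tool_pos=f["pos"],tcp_rot=f["rot"])
h=cv2.cvtColor(p,cv2.COLOR_RGB2HSV)
m=np.zeros(p.shape[:2],np.uint8);mm=(h[...,0]<22)&(h[...,1]>130)&(h[...,2]>105)
m[140:234,270:345]=mm[140:234,270:345]
m=cv2.morphologyEx(m,cv2.MORPH_CLOSE,np.ones((5,5)));m=cv2.morphologyEx(m,cv2.MORPH_OPEN,np.ones((13,13)))
r,P=rectmask("wrist",m,.024,st);print(r)
v=p[:,:,::-1].copy();v[cv2.morphologyEx(m,cv2.MORPH_GRADIENT,np.ones((3,3)))>0]=(0,255,0)
a=p[130:250,250:380,::-1];b=v[130:250,250:380]
cv2.imwrite("pics/w1c.png",cv2.resize(np.hstack([a,b]),None,fx=3,fy=3,interpolation=cv2.INTER_NEAREST))
d=f["d"];print(d[180:200:5,300:315:5])
```

```text
((487.5452575683594, -327.0879821777344), (48.51698684692383, 78.38603973388672), 87.18570709228516)
[[0.31642094 0.31578633 0.31619248]
 [0.31820145 0.31563574 0.31768623]
 [0.31965184 0.31737098 0.31924808]
 [0.31971407 0.3188045  0.31964502]]
```

View pics/w1c.png

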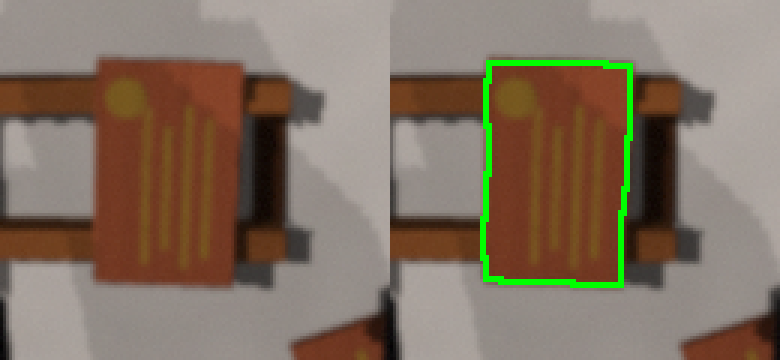

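Run:
```python
from h import *
f=np.load("w1.npz");p=f["p"];d=f["d"];st=dict(tool_pos=f["pos"],tcp_rot=f["rot"])
for c in list(range(240,284,3))+list(range(300,360,2)):
    ps=[]
    for r in (180,187,195):
        o,v=ray("wrist",r,c,st)
        k=get_calibration("wrist");K=k["camera_matrix"];th=np.hypot((c-K[0,2])/K[0,0],(r-K[1,2])/K[1,1])
        ps.append(o+v/np.cos(th)*d[r,c])
    print(c,np.round(np.median(ps,0),3),p[187,c])
```

```text
240 [ 0.484 -0.254  0.002] [63 58 55]
243 [ 0.484 -0.257  0.001] [57 56 54]
246 [ 0.484 -0.26   0.001] [57 54 51]
249 [ 0.484 -0.264  0.001] [64 60 58]
252 [ 0.484 -0.267  0.001] [143 137 133]
255 [ 0.484 -0.271  0.002] [150 144 138]
258 [ 0.483 -0.274  0.001] [149 143 138]
261 [ 0.484 -0.277  0.002] [149 142 138]
264 [ 0.484 -0.281  0.001] [147 140 135]
267 [ 0.483 -0.284  0.002] [148 140 135]
270 [ 0.483 -0.288  0.001] [145 138 134]
273 [ 0.484 -0.291  0.002] [146 140 135]
276 [ 0.483 -0.294  0.001] [148 141 136]
279 [ 0.484 -0.298  0.002] [150 142 136]
282 [ 0.496 -0.304  0.025] [120  76  60]
300 [ 0.489 -0.322  0.025] [114  64  33]
302 [ 0.489 -0.324  0.025] [114  61  36]
304 [ 0.489 -0.326  0.025] [113  71  30]
306 [ 0.489 -0.329  0.026] [117  76  33]
308 [ 0.489 -0.331  0.025] [112  57  34]
310 [ 0.489 -0.333  0.025] [113  65  33]
312 [ 0.489 -0.335  0.026] [118  81  33]
314 [ 0.489 -0.337  0.025] [119  66  35]
316 [ 0.489 -0.339  0.025] [111  58  33]
318 [ 0.489 -0.341  0.025] [115  76  32]
320 [ 0.489 -0.343  0.025] [116  72  34]
322 [ 0.489 -0.345  0.025] [115  59  36]
324 [ 0.489 -0.347  0.025] [113  55  33]
326 [ 0.489 -0.349  0.025] [116  57  36]
328 [ 0.489 -0.351  0.025] [110  56  37]
330 [ 0.483 -0.354  0.001] [64 50 46]
332 [ 0.483 -0.356  0.002] [58 54 54]
334 [ 0.484 -0.359  0.005] [37 32 31]
336 [ 0.484 -0.361  0.005] [19 11  6]
338 [ 0.484 -0.363  0.006] [19  9  5]
340 [ 0.484 -0.365  0.004] [24 13  6]
342 [ 0.484 -0.367  0.005] [42 22 11]
344 [ 0.484 -0.369  0.005] [55 39 31]
346 [ 0.483 -0.372  0.002] [120 114 108]
348 [ 0.483 -0.374  0.001] [150 144 140]
350 [ 0.483 -0.376  0.002] [151 144 140]
352 [ 0.483 -0.379  0.001] [151 145 140]
354 [ 0.483 -0.381  0.001] [150 143 138]
356 [ 0.483 -0.383  0.001] [154 147 141]
358 [ 0.483 -0.385  0.002] [165 158 153]
```

Run:
```python
from h import *
print(goal([.488,-.328,.110],down(np.deg2rad(-92))))
```

```text
(array([-0.0515, -0.0223,  0.7059]), array([-0.0002, -0.0006,  0.0213]))
```

>>> move_arm(motion=[[[-0.051, -0.022, 0.25, 0, 0, 0.021, 0.82], [-0.051, -0.022, 0.45, 0, 0, 0.021, 0.82], [-0.051, -0.022, 0.6, 0, 0, 0.021, 0.82], [-0.051, -0.022, 0.7, 0, 0, 0.021, 0.82], [-0.051, -0.022, 0.7, 0, 0, 0.021, 0.82]]])

```text
time_s: 2.6
tool_pos: [0.4878, -0.3264, 0.1093]
tcp_rot: [-0.695, 0.719, 0.002, -0.0]
contact_force: [-0.5, -0.7, 0.5]
opening: 0.0768
```

Run:
```python
from h import *
st=read_state();print(st["tool_pos"],st["contact_force"])
p,d=capture("wrist");cv2.imwrite("pics/w2.png",p[:,:,::-1])
```

```text
[ 0.48776222 -0.32642914  0.10933541] [-0.51597606 -0.74838644  0.51204545]
```

View pics/w2.png

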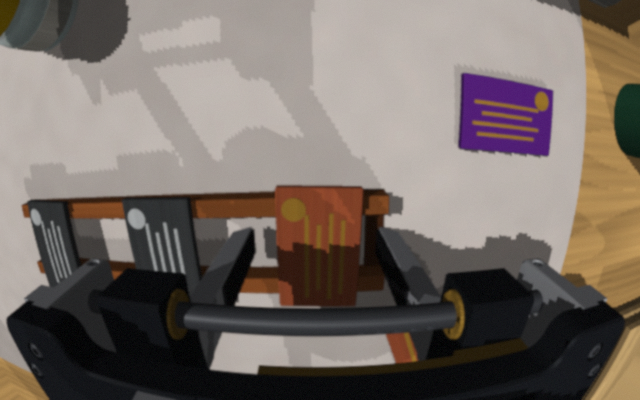

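>>> move_arm(motion=[[[0, 0, 0, 0, 0, 0, 0.45], [0, 0, 0, 0, 0, 0, 0.45], [0, 0, 0, 0, 0, 0, 0.45], [0, 0, 0, 0, 0, 0, 0.45], [0, 0, 0, 0, 0, 0, 0.45]]], newtons=25)

```text
time_s: 3.28
tool_pos: [0.4895, -0.3271, 0.1116]
tcp_rot: [-0.696, 0.718, -0.001, -0.0]
contact_force: [-0.6, -1.0, 4.9]
opening: 0.0497
```

>>> move_arm(motion=[[[0, 0, -0.05, 0, 0, 0, 0.45], [0, 0, -0.2, 0, 0, 0, 0.45], [0, 0, -0.4, 0, 0, 0, 0.45], [0, 0, -0.6, 0, 0, 0, 0.45], [0, 0, -0.6, 0, 0, 0, 0.45]]])

```text
time_s: 3.9
tool_pos: [0.4905, -0.3276, 0.2344]
tcp_rot: [-0.696, 0.718, -0.004, 0.0]
contact_force: [1.2, -0.8, -2.2]
opening: 0.0496
```

Run:
```python
from h import *
st=read_state();print(st["tool_pos"],st["contact_force"],st["opening"])
p,d=capture("wrist");cv2.imwrite("pics/w3.png",p[:,:,::-1]);np.savez("w3.npz",p=p,d=d,pos=st["tool_pos"],rot=st["tcp_rot"])
print(goal([.506-.07,.204-.02,.25],down(np.deg2rad(-80))))
```

```text
[ 0.49047261 -0.32762458  0.234385  ] [ 1.18336862 -0.84340116 -2.19820441] 0.04962460062020945
(array([-2.5431,  0.3483, -0.0958]), array([-0.0011, -0.001 , -0.1316]))
```

View pics/w3.png

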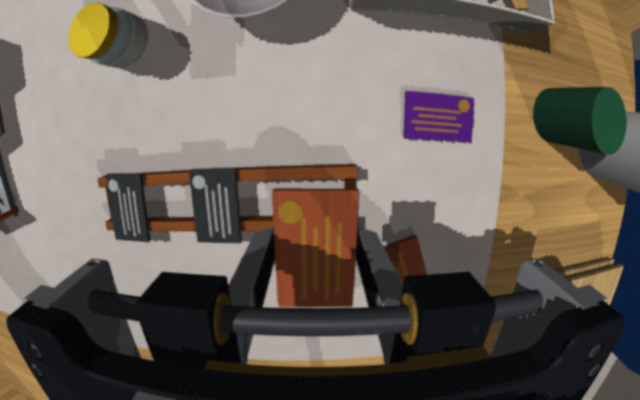

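Run:
```python
from h import *
f=np.load("w3.npz");p=f["p"]
cv2.imwrite("pics/w3c.png",cv2.resize(p[180:312,255:375,::-1],None,fx=4,fy=4,interpolation=cv2.INTER_NEAREST))
I=dict(tool_pos=np.zeros(3),tcp_rot=np.array([0,0,0,1.]))
h=cv2.cvtColor(p,cv2.COLOR_RGB2HSV)
m=np.zeros(p.shape[:2],np.uint8);mm=(h[...,0]<22)&(h[...,1]>130)&(h[...,2]>60)
m[180:312,262:370]=mm[180:312,262:370]
m=cv2.morphologyEx(m,cv2.MORPH_CLOSE,np.ones((5,5)));m=cv2.morphologyEx(m,cv2.MORPH_OPEN,np.ones((25,25)))
for z in (.0845,.0865):
  r,P=rectmask("wrist",m,z,I);print(z,r,P.min(0),P.max(0))
  for (rr,cc) in [(189,274),(189,358),(306,277),(306,354)]: print(rr,cc,np.round(onz("wrist",rr,cc,z,I),4))
```

```text
0.0845 ((-0.2556018829345703, 0.6660118103027344), (77.30844116210938, 48.41254806518555), 89.7000503540039) [-0.02452134 -0.03786766] [0.02392253 0.03944197]
189 274 [-0.0234 -0.0384  0.0845]
189 358 [ 0.0237 -0.0384  0.0845]
306 277 [-0.0254  0.0403  0.0845]
306 354 [0.025  0.0404 0.0845]
0.0865 ((-0.25952720642089844, 1.6274299621582031), (78.23097229003906, 48.99026107788086), 89.7000503540039) [-0.02481483 -0.03736607] [0.02420712 0.04086611]
189 274 [-0.0236 -0.038   0.0865]
189 358 [ 0.024  -0.0379  0.0865]
306 277 [-0.0257  0.0418  0.0865]
306 354 [0.0253 0.0418 0.0865]
```

View pics/w3c.png

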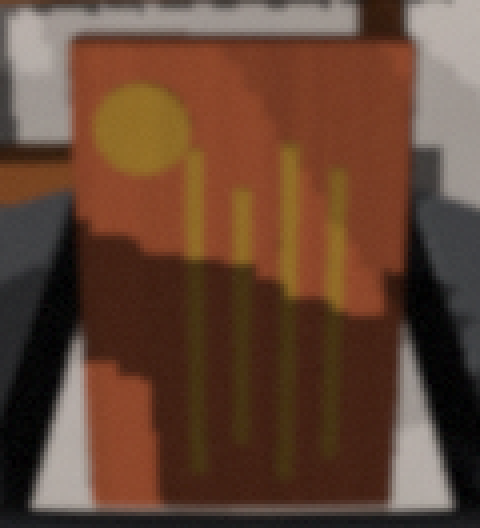

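>>> move_arm(motion=[[[-0.15, 0, -0.1, 0, 0, 0, 0.45], [-0.38, 0.06, -0.1, 0, 0, -0.03, 0.45], [-0.6, 0.12, -0.1, 0, 0, -0.06, 0.45], [-0.8, 0.18, -0.1, 0, 0, -0.09, 0.45], [-1, 0.24, -0.1, 0, 0, -0.13, 0.45]]])

```text
time_s: 4.58
tool_pos: [0.4453, -0.1229, 0.2477]
tcp_rot: [0.766, -0.643, -0.003, 0.001]
contact_force: [1.1, 0.5, -2.2]
opening: 0.0493
```

>>> move_arm(motion=[[[-0.2, 0, 0, 0, 0, 0, 0.45], [-0.4, 0, 0, 0, 0, 0, 0.45], [-0.6, 0, 0, 0, 0, 0, 0.45], [-0.8, 0, 0, 0, 0, 0, 0.45], [-1, 0, 0, 0, 0, 0, 0.45]]])

```text
time_s: 5.2
tool_pos: [0.411, 0.0733, 0.248]
tcp_rot: [0.765, -0.644, -0.002, 0.002]
contact_force: [1.1, 0.6, -1.9]
opening: 0.0495
```

Run:
```python
from h import *
st=read_state();print(st["tool_pos"],st["contact_force"],st["opening"])
print(goal([.418,.189,.25],down(np.deg2rad(-80.5))))
```

```text
[0.41102971 0.07331683 0.2480041 ] [ 1.05760644  0.5789634  -1.8975141 ] 0.04950204921631183
(array([-0.564 , -0.1331, -0.01  ]), array([0.0033, 0.0008, 0.0037]))
```

>>> move_arm(motion=[[[-0.2, -0.05, -0.01, 0, 0, 0, 0.45], [-0.4, -0.1, -0.01, 0, 0, 0, 0.45], [-0.56, -0.13, -0.01, 0, 0, 0, 0.45], [-0.56, -0.13, -0.01, 0, 0, 0, 0.45]]])

```text
time_s: 5.7
tool_pos: [0.4178, 0.1881, 0.25]
tcp_rot: [0.766, -0.642, -0.002, 0.002]
contact_force: [-0.0, -1.4, -3.2]
opening: 0.0496
```

Run:
```python
from h import *
st=read_state();print(st["tool_pos"],st["tcp_rot"],st["opening"])
p,d=capture("wrist");cv2.imwrite("pics/w4.png",p[:,:,::-1]);np.savez("w4.npz",p=p,d=d,pos=st["tool_pos"],rot=st["tcp_rot"])
cv2.imwrite("pics/w4c.png",cv2.resize(p[60:320,180:470,::-1],None,fx=2.7,fy=2.3,interpolation=cv2.INTER_CUBIC))
print(project("wrist",np.array([.506,.204,.028]),st),recognise("wrist","nest"))
```

```text
[0.41783052 0.18811093 0.25004318] [ 0.76636641 -0.64239798 -0.00175508  0.00206663] 0.049637462197807
(np.float64(102.78428618522284), np.float64(314.92027960659266)) [{'position': [79.2, 317.5], 'conf': 0.87}]
```

View pics/w4.png

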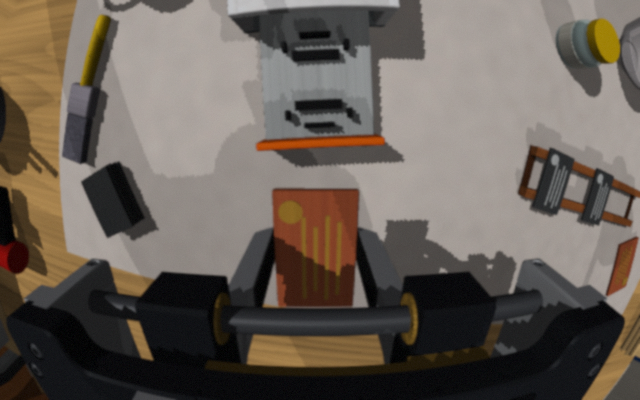

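View pics/w4c.png

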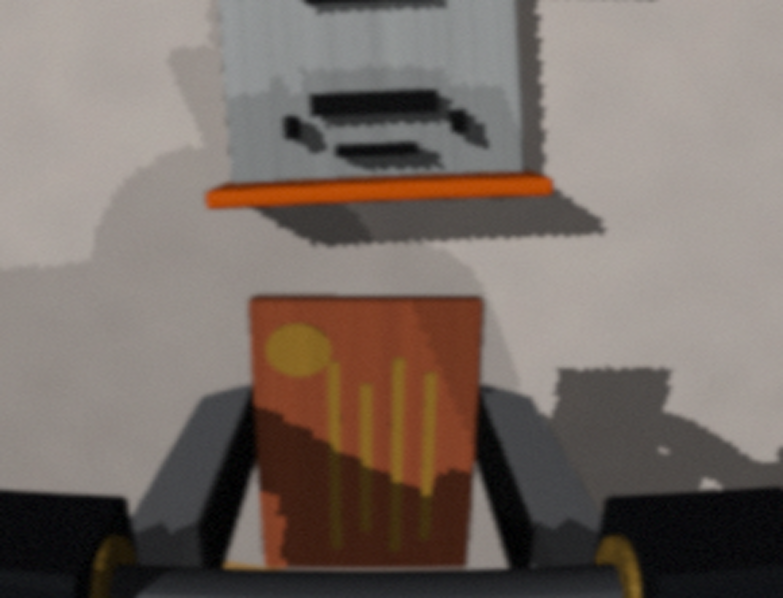

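Run:
```python
from h import *
f=np.load("w4.npz");p=f["p"];d=f["d"];st=dict(tool_pos=f["pos"],tcp_rot=f["rot"])
cv2.imwrite("pics/w4d.png",cv2.resize(p[0:155,245:395,::-1],None,fx=5,fy=3.85,interpolation=cv2.INTER_CUBIC))
h=cv2.cvtColor(p,cv2.COLOR_RGB2HSV)
m=((h[...,0]<14)&(h[...,1]>170)&(h[...,2]>120)).astype(np.uint8); m[:125]=0;m[160:]=0
r,P=rectmask("wrist",m,.05,st);print(r)
ys,xs=np.nonzero(m)
pts=[]
for c in range(xs.min(),xs.max()+1,6):
    rr=ys[xs==c]; 
    if len(rr): pts.append(onz("wrist",rr.max()+.5,c,.05,st)[:2]); print(c,rr.min(),rr.max(),np.round(pts[-1],4))
```

```text
((470.4840087890625, 193.03631591796875), (7.879297256469727, 116.95489501953125), 12.685480117797852)
257 144 149 [0.4544 0.2494]
263 142 149 [0.4553 0.2438]
269 142 149 [0.4562 0.2382]
275 141 148 [0.458  0.2328]
281 141 148 [0.4589 0.2273]
287 141 148 [0.4598 0.2219]
293 140 147 [0.4616 0.2166]
299 140 147 [0.4625 0.2111]
305 139 147 [0.4634 0.2057]
311 139 147 [0.4644 0.2003]
317 139 146 [0.4662 0.1951]
323 138 146 [0.4672 0.1896]
329 138 146 [0.4682 0.1842]
335 138 145 [0.4701 0.179 ]
341 138 145 [0.4711 0.1736]
347 137 145 [0.4721 0.1681]
353 137 145 [0.4731 0.1627]
359 137 145 [0.4742 0.1572]
365 137 144 [0.4761 0.1519]
371 137 144 [0.4772 0.1464]
377 137 144 [0.4783 0.1408]
383 138 143 [0.4804 0.1354]
```

View pics/w4d.png

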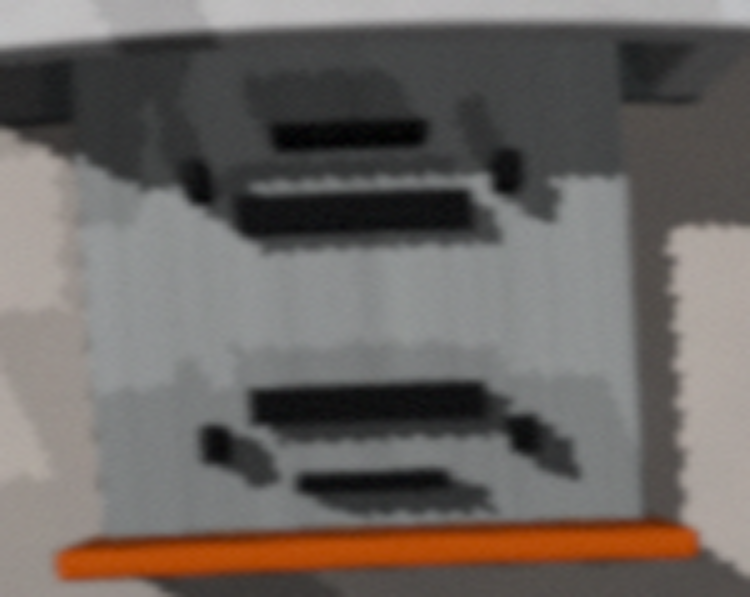

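Run:
```python
from h import *
f=np.load("w4.npz");st=dict(tool_pos=f["pos"],tcp_rot=f["rot"])
q=lambda x,y,z: onz("wrist",y/3.85-.5,245+x/5-.5,z,st)
n=(q(352,150,.034)+q(374,473,.034))/2; print("ends",q(352,150,.034),q(374,473,.034),n)
ri=[q(355,192,.028),q(357,235,.028),q(370,387,.028),q(370,423,.028)];print("ribs",np.mean(ri,0),[np.linalg.norm(a-b) for a,b in zip(ri,ri[1:])])
s=[q(212,170,.034),q(230,440,.034),q(494,163,.034),q(510,430,.034)];print("sides",np.mean(s,0), np.linalg.norm(s[0]-s[2]))
d=q(352,150,.034)-q(374,473,.034);print(np.linalg.norm(d),np.rad2deg(np.arctan2(d[1],d[0])))
d=s[0]-s[1]+s[2]-s[3];print(np.rad2deg(np.arctan2(d[1],d[0])))
d=s[0]-s[2]+s[1]-s[3];print(np.rad2deg(np.arctan2(d[1],d[0]))-90)
yaw=np.deg2rad(12.7);x=np.array([np.cos(yaw),np.sin(yaw)])
print("plate",np.array([.4673,.1924])+.065*x)
```

```text
ends [0.56827913 0.21493771 0.034     ] [0.48794932 0.1965741  0.034     ] [0.52811423 0.20575591 0.034     ]
ribs [0.52894552 0.20588442 0.028     ] [np.float64(0.011381161019128252), np.float64(0.03939293860932782), np.float64(0.009206378304724977)]
sides [0.53091933 0.20653896 0.034     ] 0.05367294777228946
0.08240206928423927 12.876700880886156
12.664000546729271
12.332761868460963
plate [0.53070975 0.20669   ]
```

Run:
```python
from h import *
print(goal([.5315,.2064,.18],down(np.deg2rad(-77.3))))
```

```text
(array([-0.0013, -0.5763,  0.3503]), array([ 0.0029, -0.0004, -0.0311]))
```

>>> move_arm(motion=[[[0, -0.2, 0.1, 0.003, 0, -0.031, 0.45], [0, -0.4, 0.2, 0.003, 0, -0.031, 0.45], [0, -0.576, 0.3, 0.003, 0, -0.031, 0.45], [0, -0.576, 0.35, 0.003, 0, -0.031, 0.45], [0, -0.576, 0.35, 0.003, 0, -0.031, 0.45]]])

```text
time_s: 6.42
tool_pos: [0.5314, 0.2051, 0.1806]
tcp_rot: [0.78, -0.626, -0.0, 0.0]
contact_force: [0.7, -0.5, -2.1]
opening: 0.0494
```

Run:
```python
from h import *
st=read_state();print(st["tool_pos"],st["tcp_rot"],st["opening"])
p,d=capture("wrist");cv2.imwrite("pics/w5.png",p[:,:,::-1])
print(goal([.5315,.2064,.135],down(np.deg2rad(-77.3))))
print(goal([.5315,.2064,.1205],down(np.deg2rad(-77.3))))
```

```text
[0.53142599 0.20512281 0.18058692] [ 7.80195648e-01 -6.25535462e-01 -1.34423681e-04  3.45932737e-04] 0.04939703919477858
(array([-0.0047,  0.001 ,  0.2337]), array([-0.001 , -0.0001, -0.0013]))
(array([-0.0048,  0.0011,  0.3062]), array([-0.001 , -0.0001, -0.0013]))
```

View pics/w5.png

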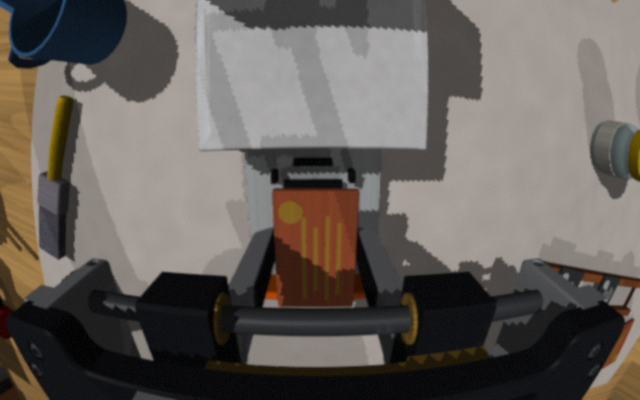

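>>> move_arm(motion=[[[-0.005, 0, 0.12, 0, 0, 0, 0.45], [-0.005, 0, 0.2, 0, 0, 0, 0.45], [-0.005, 0, 0.235, 0, 0, 0, 0.45], [-0.005, 0, 0.235, 0, 0, 0, 0.45]]])

```text
time_s: 6.98
tool_pos: [0.5327, 0.2074, 0.1354]
tcp_rot: [0.781, -0.625, 0.001, -0.001]
contact_force: [0.3, -0.5, -1.9]
opening: 0.0494
```

Run:
```python
from h import *
st=read_state();print(st["tool_pos"],st["contact_force"],st["opening"])
p,d=capture("wrist");cv2.imwrite("pics/w6.png",cv2.resize(p[110:330,220:410,::-1],None,fx=3.5,fy=2.7,interpolation=cv2.INTER_CUBIC))
print(goal([.5315,.2064,.1205],down(np.deg2rad(-77.3))))
np.savez("w6.npz",p=p,pos=st["tool_pos"],rot=st["tcp_rot"])
```

```text
[0.53273615 0.20743766 0.13544819] [ 0.34312371 -0.47670418 -1.89726979] 0.04942531899992552
(array([0.0038, 0.0103, 0.0776]), array([-0.0033, -0.0001, -0.0006]))
```

View pics/w6.png

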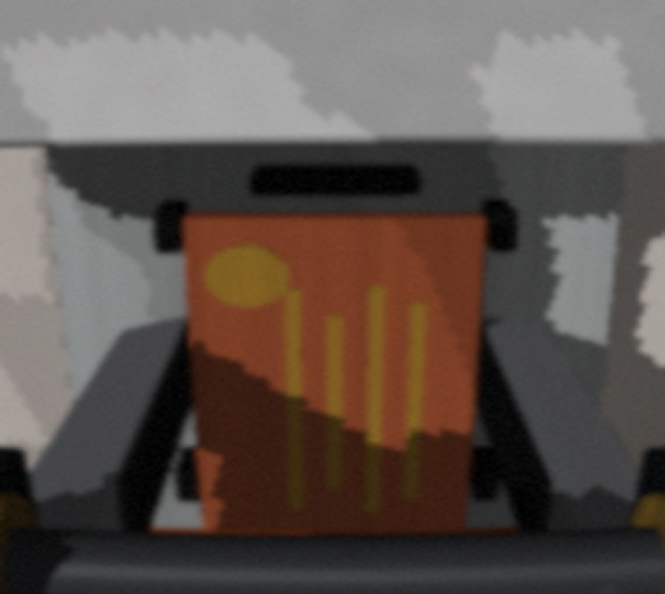

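Run:
```python
from h import *
I=dict(tool_pos=np.zeros(3),tcp_rot=np.array([0,0,0,1.]))
q=lambda x,y,z: onz("wrist",y/2.7+109.5,219.5+x/3.5,z,I)
for z in(.1014,.1004): print("stop inner",q(335,194,z),"outer",q(335,167,z))
print("plaque far",q(335,214,.0865))
print("sides L", q(187,225,.1014),"R",q(487,225,.1014),"nearL",q(205,475,.1014),"nearR",q(472,475,.1014))
```

```text
stop inner [ 0.00017343 -0.03902716  0.1014    ] outer [ 0.00018431 -0.04523361  0.1014    ]
stop inner [ 0.00017483 -0.03924838  0.1004    ] outer [ 0.00018564 -0.04542119  0.1004    ]
plaque far [ 0.00018679 -0.03804504  0.0865    ]
sides L [-0.02603444 -0.03184833  0.1014    ] R [ 0.02706549 -0.03177124  0.1014    ] nearL [-0.02576366  0.03454438  0.1014    ] nearR [0.02725791 0.03463891 0.1014    ]
```

>>> move_arm(motion=[[[0.003, 0.009, 0.02, -0.003, 0, 0, 0.45], [0.003, 0.009, 0.045, -0.003, 0, 0, 0.45], [0.003, 0.009, 0.062, -0.003, 0, 0, 0.45], [0.003, 0.009, 0.072, -0.003, 0, 0, 0.45], [0.003, 0.009, 0.075, -0.003, 0, 0, 0.45]]])

```text
time_s: 7.65
tool_pos: [0.5315, 0.2066, 0.1215]
tcp_rot: [0.781, -0.625, -0.0, 0.001]
contact_force: [-3.5, -1.1, 7.0]
opening: 0.0496
```

Run:
```python
from h import *
st=read_state();print(st["tool_pos"],st["contact_force"],st["opening"])
p,d=capture("wrist");cv2.imwrite("pics/w7.png",cv2.resize(p[110:330,220:410,::-1],None,fx=3.5,fy=2.7,interpolation=cv2.INTER_CUBIC))
print(goal([.5315,.2064,.1205],down(np.deg2rad(-77.3))))
```

```text
[0.53147409 0.20657439 0.12153187] [-3.50826352 -1.14542236  7.04295934] 0.04958310461763729
(array([ 0.0009, -0.0001,  0.0053]), array([ 0.0006, -0.0002, -0.0005]))
```

View pics/w7.png

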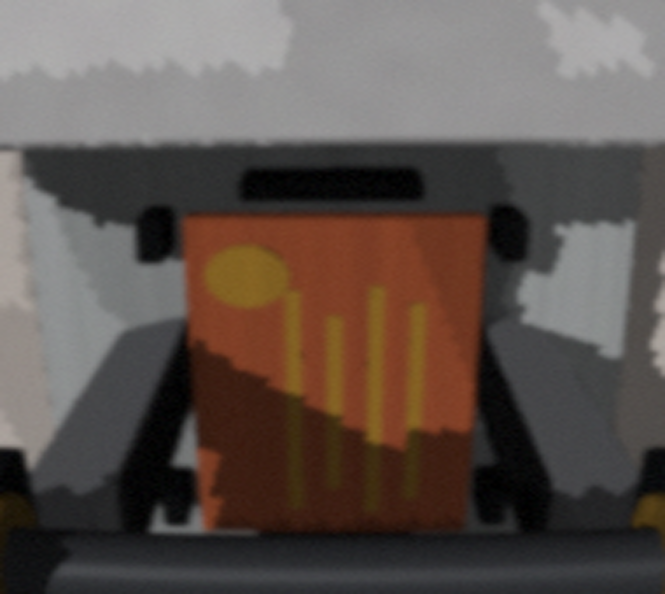

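>>> move_arm(motion=[[[0, 0, -0.003, 0, 0, 0, 0.58], [0, 0, -0.003, 0, 0, 0, 0.66], [0, 0, -0.003, 0, 0, 0, 0.68], [0, 0, -0.003, 0, 0, 0, 0.68]]])

```text
time_s: 8.2
tool_pos: [0.5316, 0.2066, 0.1212]
tcp_rot: [0.781, -0.625, 0.0, 0.0]
contact_force: [-0.0, -0.6, -0.4]
opening: 0.0636
```

Run:
```python
from h import *
st=read_state();print(st["tool_pos"],st["contact_force"],st["opening"])
p,d=capture("wrist");cv2.imwrite("pics/w8.png",cv2.resize(p[110:330,220:410,::-1],None,fx=3.5,fy=2.7,interpolation=cv2.INTER_CUBIC))
```

```text
[0.53161293 0.20657234 0.1211685 ] [-0.04576809 -0.59005881 -0.41379222] 0.06360333614552477
```

View pics/w8.png

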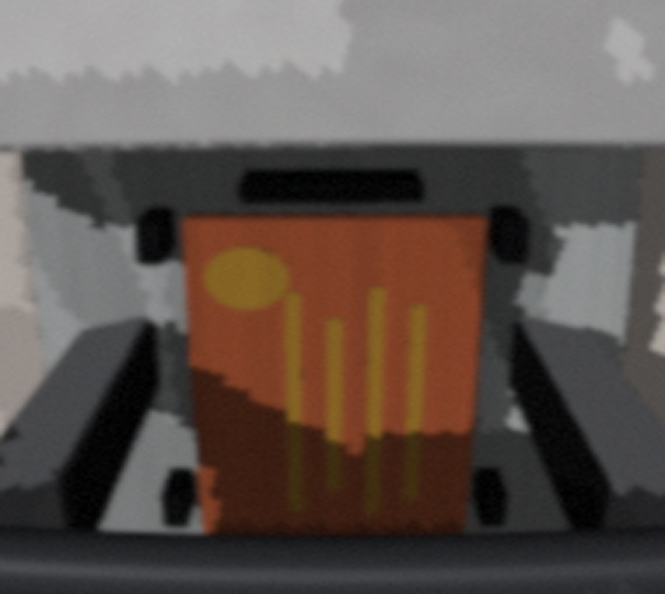

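Released: the plaque lies between the four side stops and the far stop, with the fingers clear of it. I'll go up and back next.

>>> move_arm(motion=[[[0, 0, -0.06, 0, 0, 0, 0.68], [0, 0, -0.18, 0, 0, 0, 0.68], [0, 0, -0.35, 0, 0, 0, 0.68], [0, 0.2, -0.5, 0, 0, 0, 0.4], [0, 0.45, -0.5, 0, 0, 0, 0]]], newtons=15)

```text
time_s: 8.88
tool_pos: [0.4458, 0.1872, 0.2254]
tcp_rot: [0.781, -0.625, 0.003, -0.003]
contact_force: [-1.1, -0.3, 0.1]
opening: 0.0474
```

Run:
```python
from h import *
st=read_state();print(st["tool_pos"],st["contact_force"],st["opening"])
p,d=capture("wrist");cv2.imwrite("pics/w9.png",p[:,:,::-1]);np.savez("w9.npz",p=p,d=d,pos=st["tool_pos"],rot=st["tcp_rot"])
yaw=np.deg2rad(12.7);x=np.array([np.cos(yaw),np.sin(yaw)]);f=np.array([.4666,.1915])
for s,z in((-.06,.2),(-.06,.118),(-.03,.118)): print(goal(np.r_[f+s*x,z],down(np.deg2rad(-77.3))))
```

```text
[0.44575059 0.18722598 0.22536304] [-1.07423213 -0.28544343  0.06557572] 0.047421050619830776
(array([0.0051, 0.1439, 0.1045]), array([ 0.0049, -0.    , -0.    ]))
(array([0.0051, 0.1407, 0.5145]), array([ 0.0049, -0.    , -0.    ]))
(array([ 0.0051, -0.0093,  0.5134]), array([ 0.0049, -0.    , -0.    ]))
```

View pics/w9.png

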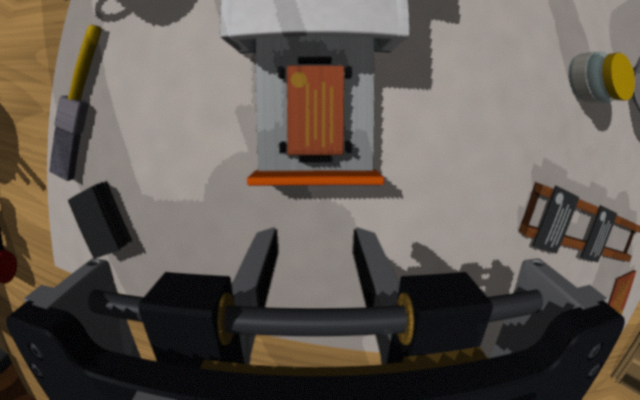

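>>> move_arm(motion=[[[0.005, 0.144, 0.1, 0.005, 0, 0, 0], [0.005, 0.144, 0.25, 0.005, 0, 0, 0], [0.005, 0.144, 0.4, 0.005, 0, 0, 0], [0.005, 0.142, 0.514, 0.005, 0, 0, 0], [0.005, 0.142, 0.514, 0.005, 0, 0, 0]]])

```text
time_s: 9.55
tool_pos: [0.4151, 0.1794, 0.1174]
tcp_rot: [0.781, -0.625, 0.001, -0.002]
contact_force: [-0.1, -0.6, 0.0]
opening: 0.0008
```

Run:
```python
from h import *
st=read_state();print(st["tool_pos"],st["contact_force"],st["opening"])
p,d=capture("wrist");cv2.imwrite("pics/w10.png",p[:,:,::-1])
yaw=np.deg2rad(12.7);x=np.array([np.cos(yaw),np.sin(yaw)]);f=np.array([.4666,.1915])
for s,z in((-.008,.118),): print(goal(np.r_[f+s*x,z],down(np.deg2rad(-77.3))))
```

```text
[0.41509417 0.17943645 0.11739486] [-0.12893879 -0.59791373  0.04014545] 0.0007532269579462131
(array([-0.0025, -0.2191,  0.0041]), array([-0.0044, -0.0001, -0.0007]))
```

View pics/w10.png

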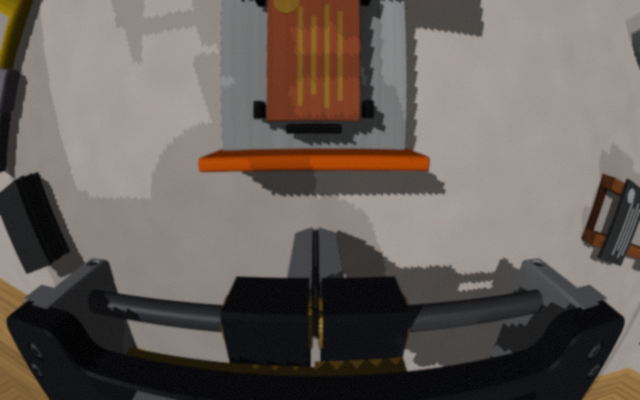

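>>> move_arm(motion=[[[0, -0.06, 0, -0.004, 0, 0, 0], [0, -0.12, 0, -0.004, 0, 0, 0], [0, -0.16, 0, -0.004, 0, 0, 0], [0, -0.185, 0, -0.004, 0, 0, 0], [0, -0.2, 0, -0.004, 0, 0, 0]]])

```text
time_s: 10.22
tool_pos: [0.4552, 0.1884, 0.1187]
tcp_rot: [0.781, -0.625, 0.0, -0.0]
contact_force: [-3.0, -1.0, 1.8]
opening: 0.0007
```

>>> move_arm(motion=[[[0, -0.02, 0, 0, 0, 0, 0], [0, -0.04, 0, 0, 0, 0, 0], [0, -0.06, 0, 0, 0, 0, 0], [0, -0.08, 0, 0, 0, 0, 0], [0, -0.1, 0, 0, 0, 0, 0]]])

```text
time_s: 10.85
tool_pos: [0.4728, 0.1925, 0.1181]
tcp_rot: [0.781, -0.625, -0.001, 0.002]
contact_force: [-5.3, -0.9, 3.8]
opening: 0.0004
```

Run:
```python
from h import *
for i in range(3):
    st=read_state();print(st["tool_pos"],st["contact_force"],st["opening"])
    p,d=capture("wrist");
cv2.imwrite("pics/w11.png",p[:,:,::-1])
```

```text
[0.47279964 0.19249324 0.11814637] [-5.29103214 -0.90922278  3.83799293] 0.0003855581917160131
[0.47335553 0.19261554 0.11813329] [-4.70869218 -0.73140558  2.41665548] 0.00043573348813201923
[0.47333565 0.19263136 0.11814766] [-4.61358043 -1.81515742  2.37805865] 0.0007096025824017429
```

View pics/w11.png

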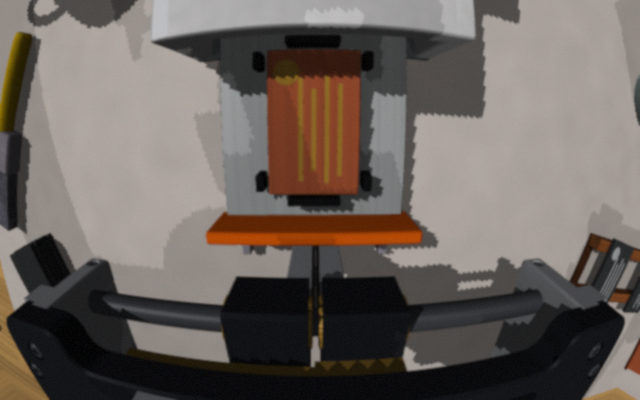

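>>> move_arm(motion=[[[0, -0.03, 0, 0, 0, 0, 0], [0, -0.06, 0, 0, 0, 0, 0], [0, -0.09, 0, 0, 0, 0, 0], [0, -0.12, 0, 0, 0, 0, 0], [0, -0.15, 0, 0, 0, 0, 0]]])

```text
time_s: 11.62
tool_pos: [0.5021, 0.1992, 0.118]
tcp_rot: [0.781, -0.625, -0.001, 0.001]
contact_force: [-6.0, -0.5, 3.7]
opening: 0.0004
```

>>> move_arm(motion=[[[0, -0.03, 0, 0, 0, 0, 0], [0, -0.06, 0, 0, 0, 0, 0], [0, -0.09, 0, 0, 0, 0, 0], [0, -0.115, 0, 0, 0, 0, 0], [0, -0.13, 0, 0, 0, 0, 0]]])

```text
time_s: 12.25
tool_pos: [0.5275, 0.205, 0.118]
tcp_rot: [0.781, -0.625, -0.001, 0.001]
contact_force: [-6.9, -0.7, 3.0]
opening: 0.0007
```

Run:
```python
from h import *
for i in range(3):
    st=read_state();print(st["tool_pos"],st["contact_force"],(st["tool_pos"][:2]-[.4666,.1915])@[.9755,.22]+.0118)
    p,d=capture("wrist");
cv2.imwrite("pics/w12.png",p[:,:,::-1])
```

```text
[0.52746187 0.20503183 0.11803615] [-6.85607085 -0.68400019  2.97394694] 0.0741477522145906
[0.52781511 0.20513062 0.11799934] [-5.27921796 -0.13808626  3.13054135] 0.07451407807679056
[0.52775907 0.20509302 0.11799196] [-6.01691138  0.0794383   1.98254835] 0.07445113744843378
```

View pics/w12.png

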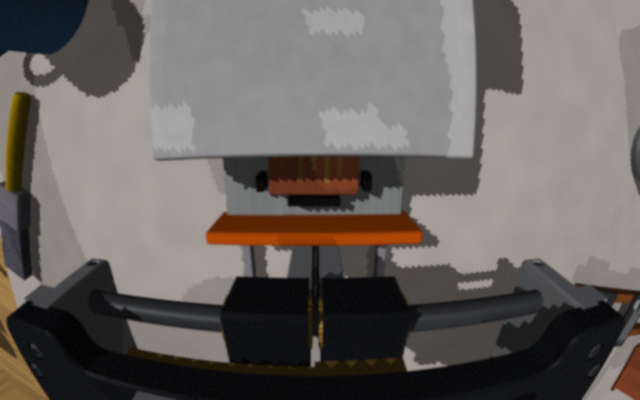

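>>> move_arm(motion=[[[0, -0.015, 0, 0, 0, 0, 0], [0, -0.03, 0, 0, 0, 0, 0], [0, -0.045, 0, 0, 0, 0, 0], [0, -0.056, 0, 0, 0, 0, 0], [0, -0.06, 0, 0, 0, 0, 0]]])

```text
time_s: 13.02
tool_pos: [0.539, 0.2077, 0.118]
tcp_rot: [0.781, -0.625, -0.001, 0.001]
contact_force: [-7.4, -0.7, 3.4]
opening: 0.0005
```

>>> move_arm(motion=[[[0, -0.003, 0, 0, 0, 0, 0], [0, -0.006, 0, 0, 0, 0, 0]]])

```text
time_s: 13.28
tool_pos: [0.5401, 0.2079, 0.118]
tcp_rot: [0.781, -0.625, -0.001, 0.001]
contact_force: [-6.7, -0.6, 3.0]
opening: 0.0004
```

>>> move_arm(motion=[[[0, -0.004, 0, 0, 0, 0, 0], [0, -0.007, 0, 0, 0, 0, 0]]])

```text
time_s: 13.52
tool_pos: [0.5415, 0.2082, 0.118]
tcp_rot: [0.781, -0.625, -0.001, 0.001]
contact_force: [-6.2, -0.6, 3.7]
opening: 0.0006
```

>>> move_arm(motion=[[[0, -0.004, 0, 0, 0, 0, 0], [0, -0.007, 0, 0, 0, 0, 0]]])

```text
time_s: 13.78
tool_pos: [0.5428, 0.2086, 0.118]
tcp_rot: [0.781, -0.625, -0.001, 0.001]
contact_force: [-6.6, -0.4, 2.4]
opening: 0.0008
```

>>> move_arm(motion=[[[0, -0.004, 0, 0, 0, 0, 0], [0, -0.007, 0, 0, 0, 0, 0]]])

```text
time_s: 14.02
tool_pos: [0.5442, 0.2089, 0.118]
tcp_rot: [0.781, -0.625, -0.001, 0.001]
contact_force: [-6.6, -0.4, 3.3]
opening: 0.0003
```

>>> move_arm(motion=[[[0, -0.004, 0, 0, 0, 0, 0], [0, -0.007, 0, 0, 0, 0, 0]]])

```text
time_s: 14.28
tool_pos: [0.5456, 0.2092, 0.118]
tcp_rot: [0.781, -0.625, -0.001, 0.001]
contact_force: [-7.4, 0.4, 3.6]
opening: 0.0005
```

>>> move_arm(motion=[[[0, -0.004, 0, 0, 0, 0, 0], [0, -0.007, 0, 0, 0, 0, 0]]])

```text
time_s: 14.52
tool_pos: [0.5469, 0.2095, 0.118]
tcp_rot: [0.781, -0.625, -0.001, 0.001]
contact_force: [-6.6, -0.5, 3.5]
opening: 0.0002
```

>>> move_arm(motion=[[[0, -0.004, 0, 0, 0, 0, 0], [0, -0.007, 0, 0, 0, 0, 0]]])

```text
time_s: 14.78
tool_pos: [0.5483, 0.2098, 0.118]
tcp_rot: [0.781, -0.625, -0.002, 0.001]
contact_force: [-5.7, -0.5, 3.7]
opening: 0.0005
```

>>> move_arm(motion=[[[0, -0.004, 0, 0, 0, 0, 0], [0, -0.007, 0, 0, 0, 0, 0]]])

```text
time_s: 15.02
tool_pos: [0.5496, 0.2101, 0.118]
tcp_rot: [0.781, -0.625, -0.002, 0.001]
contact_force: [-8.0, -0.3, 3.8]
opening: 0.0003
```

>>> move_arm(motion=[[[0, -0.004, 0, 0, 0, 0, 0], [0, -0.007, 0, 0, 0, 0, 0]]])

```text
time_s: 15.28
tool_pos: [0.5509, 0.2104, 0.118]
tcp_rot: [0.781, -0.625, -0.002, 0.001]
contact_force: [-7.9, -0.0, 3.3]
opening: 0.0001
```

>>> move_arm(motion=[[[0, -0.004, 0, 0, 0, 0, 0], [0, -0.007, 0, 0, 0, 0, 0]]])

```text
time_s: 15.52
tool_pos: [0.5523, 0.2107, 0.118]
tcp_rot: [0.781, -0.625, -0.002, 0.001]
contact_force: [-7.5, -1.4, 4.1]
opening: 0.0004
```

>>> move_arm(motion=[[[0, -0.004, 0, 0, 0, 0, 0], [0, -0.007, 0, 0, 0, 0, 0]]])

```text
time_s: 15.78
tool_pos: [0.5537, 0.2111, 0.118]
tcp_rot: [0.781, -0.625, -0.002, 0.001]
contact_force: [-7.3, 0.5, 3.0]
opening: 0.0002
```

>>> move_arm(motion=[[[0, -0.004, 0, 0, 0, 0, 0], [0, -0.007, 0, 0, 0, 0, 0]]])

```text
time_s: 16.02
tool_pos: [0.555, 0.2113, 0.118]
tcp_rot: [0.781, -0.625, -0.002, 0.001]
contact_force: [-7.4, 0.3, 3.3]
opening: 0.0006
```

>>> move_arm(motion=[[[0, -0.004, 0, 0, 0, 0, 0], [0, -0.007, 0, 0, 0, 0, 0]]])

```text
time_s: 16.27
tool_pos: [0.5564, 0.2117, 0.118]
tcp_rot: [0.781, -0.625, -0.002, 0.001]
contact_force: [-8.2, -0.1, 3.0]
opening: 0.0002
```

>>> move_arm(motion=[[[0, -0.004, 0, 0, 0, 0, 0], [0, -0.007, 0, 0, 0, 0, 0]]])

```text
time_s: 16.52
tool_pos: [0.5577, 0.212, 0.118]
tcp_rot: [0.781, -0.625, -0.002, 0.001]
contact_force: [-6.4, 0.2, 3.9]
opening: 0.0001
```

>>> move_arm(motion=[[[0, -0.004, 0, 0, 0, 0, 0], [0, -0.007, 0, 0, 0, 0, 0]]])

```text
time_s: 16.77
tool_pos: [0.559, 0.2122, 0.118]
tcp_rot: [0.781, -0.625, -0.002, 0.002]
contact_force: [-7.6, -0.9, 4.7]
opening: 0.0004
```

>>> move_arm(motion=[[[0, -0.004, 0, 0, 0, 0, 0], [0, -0.007, 0, 0, 0, 0, 0]]])

```text
time_s: 17.02
tool_pos: [0.5603, 0.2126, 0.118]
tcp_rot: [0.781, -0.625, -0.002, 0.002]
contact_force: [-7.4, -0.4, 3.2]
opening: 0.0006
```

>>> move_arm(motion=[[[0, -0.004, 0, 0, 0, 0, 0], [0, -0.007, 0, 0, 0, 0, 0]]])

```text
time_s: 17.27
tool_pos: [0.5617, 0.2129, 0.118]
tcp_rot: [0.781, -0.625, -0.002, 0.002]
contact_force: [-7.8, 0.0, 3.5]
opening: 0.0006
```

>>> move_arm(motion=[[[0, -0.004, 0, 0, 0, 0, 0], [0, -0.007, 0, 0, 0, 0, 0]]])

```text
time_s: 17.52
tool_pos: [0.563, 0.2132, 0.118]
tcp_rot: [0.781, -0.625, -0.002, 0.002]
contact_force: [-8.7, -0.4, 3.2]
opening: 0.0004
```

>>> move_arm(motion=[[[0, -0.004, 0, 0, 0, 0, 0], [0, -0.007, 0, 0, 0, 0, 0]]])

```text
time_s: 17.77
tool_pos: [0.5643, 0.2135, 0.118]
tcp_rot: [0.781, -0.625, -0.002, 0.002]
contact_force: [-7.8, 0.1, 4.3]
opening: 0.0003
```

>>> move_arm(motion=[[[0, -0.004, 0, 0, 0, 0, 0], [0, -0.007, 0, 0, 0, 0, 0]]])

```text
time_s: 18.02
tool_pos: [0.5649, 0.2136, 0.118]
tcp_rot: [0.781, -0.625, -0.003, 0.003]
contact_force: [-10.8, -1.2, 6.7]
opening: 0.0006
```

>>> move_arm(motion=[[[0, -0.003, 0, 0, 0, 0, 0], [0, -0.006, 0, 0, 0, 0, 0], [0, -0.006, 0, 0, 0, 0, 0]]])

```text
time_s: 18.4
tool_pos: [0.5654, 0.2137, 0.118]
tcp_rot: [0.781, -0.625, -0.003, 0.003]
contact_force: [-12.2, -1.8, 8.8]
opening: 0.0003
```

>>> move_arm(motion=[[[0, -0.004, 0, 0, 0, 0, 0], [0, -0.007, 0, 0, 0, 0, 0], [0, -0.007, 0, 0, 0, 0, 0]]])

```text
time_s: 18.77
tool_pos: [0.5658, 0.2138, 0.118]
tcp_rot: [0.781, -0.625, -0.004, 0.005]
contact_force: [-15.7, -1.7, 10.4]
opening: 0.0004
```

Firm stop at about 16 N: the force is climbing while the position barely moves. I'll back off slowly and check that the tray stays.

>>> move_arm(motion=[[[0, 0.03, 0, 0, 0, 0, 0], [0, 0.06, 0, 0, 0, 0, 0], [0, 0.09, 0, 0, 0, 0, 0], [0, 0.13, 0, 0, 0, 0, 0], [0, 0.2, 0, 0, 0, 0, 0]]])

```text
time_s: 19.4
tool_pos: [0.5329, 0.2055, 0.1197]
tcp_rot: [0.781, -0.625, 0.002, -0.002]
contact_force: [0.7, 0.3, 0.2]
opening: 0.0007
```

Run:
```python
from h import *
for i in range(3):
    st=read_state();print(st["tool_pos"],st["contact_force"])
    p,d=capture("wrist");
cv2.imwrite("pics/w13.png",p[:,:,::-1])
```

```text
[0.53294535 0.20552587 0.1196942 ] [0.65349899 0.34384655 0.19927402]
[0.53036585 0.20514532 0.11899341] [-1.95950981 -0.68646237  0.43914744]
[0.5309182  0.20525664 0.11902092] [-0.78550526  0.32096592  0.21157782]
```

View pics/w13.png

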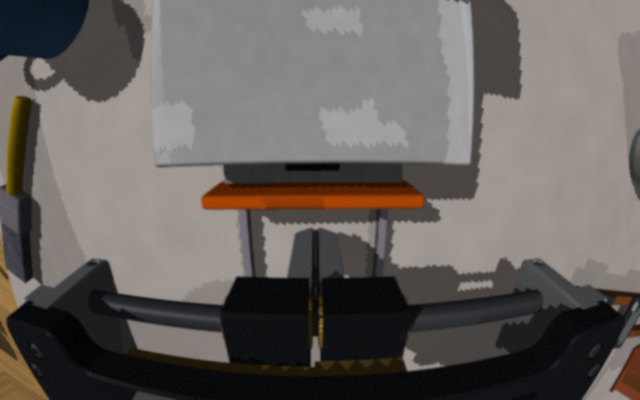

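>>> move_arm(motion=[[[0, 0.2, 0, 0, 0, 0, 0], [0, 0.4, -0.1, 0, 0, 0, 0], [0, 0.5, -0.35, 0, 0, 0, 0], [0, 0.5, -0.6, 0, 0, 0, 0], [0, 0.5, -0.8, 0, 0, 0, 0]]])

```text
time_s: 20.18
tool_pos: [0.4347, 0.1837, 0.2816]
tcp_rot: [0.781, -0.625, 0.002, -0.002]
contact_force: [1.0, 0.0, -0.4]
opening: 0.0004
```

>>> move_arm(motion=[[[0, 0, 0, 0, 0, 0, 0], [0, 0, 0, 0, 0, 0, 0], [0, 0, 0, 0, 0, 0, 0], [0, 0, 0, 0, 0, 0, 0], [0, 0, 0, 0, 0, 0, 0]]])

```text
time_s: 20.8
tool_pos: [0.4337, 0.1836, 0.2778]
tcp_rot: [0.781, -0.625, -0.0, 0.0]
contact_force: [0.4, -0.3, -0.8]
opening: 0.0004
```

Run:
```python
from h import *
st=read_state();print(st["tool_pos"],st["contact_force"])
p,d=capture("wrist");cv2.imwrite("pics/w14.png",p[:,:,::-1])
h=cv2.cvtColor(p,cv2.COLOR_RGB2HSV)
t,d=capture("top");cv2.imwrite("pics/t14.png",t[:,:,::-1])
m=((h[...,0]<14)&(h[...,1]>170)&(h[...,2]>120)).astype(np.uint8);m[:,420:]=0
r,P=rectmask("wrist",m,.05,st);print(r)
```

```text
[0.43368628 0.18357364 0.27781653] [ 0.408269   -0.30039164 -0.75194355]
((565.8626098632812, 214.74630737304688), (6.899170398712158, 116.73880767822266), 12.88395881652832)
```

View pics/w14.png

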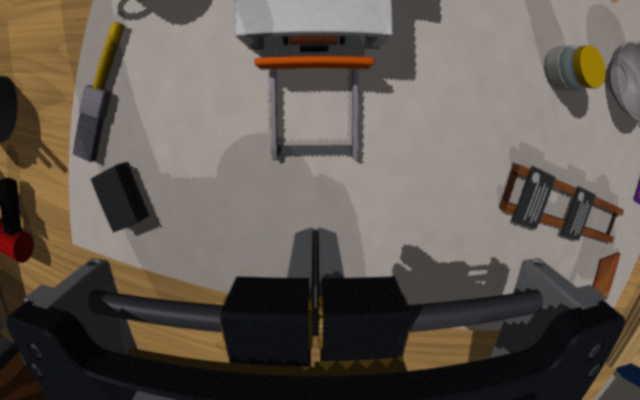

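View pics/t14.png

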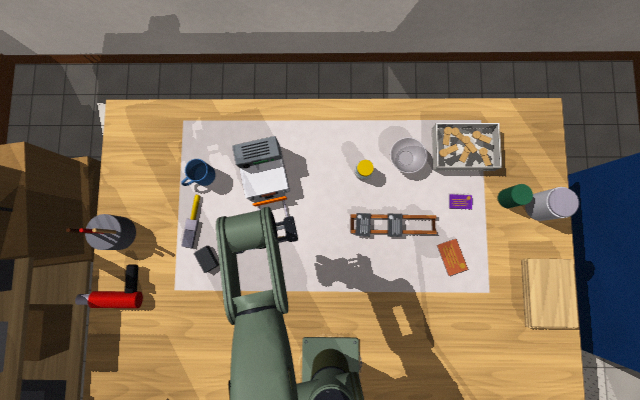

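Run:
```python
from h import *
st=read_state();print(st["time_s"],st["contact_force"],np.abs(st["qvel"]).max());print(hand_in())
```

```text
20.9 [ 0.41872636  0.13590779 -0.28408258] 0.0049296118571361585
the job is handed in; nothing more can be done
None
```

The copper plaque is lying in the tray's nest, the tray is latched, and the job is handed in at 20.9 s. No verdict is reported.

- **Plaque:** I took the small copper plaque from the end place of the drying rack. The purple card and the larger copper plate stayed where they were. I set the plaque on the ribs between the stops and let go.
- **Press:** I pressed the orange plate slowly. The spring gave about 5 to 9 N until the firm stop, where I stopped at about 16 N along the push direction. I read the force only at the end of each short step, so a brief peak in between would not have shown.
- **Latch check:** After I let go, two wrist pictures about 1.4 s apart showed the tray still in. The second one measured the plate 98 mm in, inside the 77 to 103 mm expected for a latched tray.
- **Surroundings:** In the last top and wrist pictures the grey plaques and everything else look undisturbed, and the arm is touching nothing. The hood now hides most of the plaque, so its seating was last fully seen just after release and again part-way through the press.

No check failed. The first top-camera estimate of the nest was about 2 cm off, so I placed the plaque using wrist-camera measurements.

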